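# Uncover the movement holder and hold its spring jaw open at the size rider

## Robot

A 6-joint arm with a two-finger parallel gripper is mounted at the origin on the work surface. World frame = base frame: x ahead of the robot, y to its left, z up, the work surface at z = 0. Lengths are in m, angles in rad, forces in N, time in s.
With the tool pointing down it reaches from about 0.25 to 0.725 m from the base axis. Payload 4 kg.
Tool frame: the origin (TCP) lies midway between the tips of the shut fingers; the grasp point (between the pads) lies bot.pinch_z behind it (bot.pinch_z is the distance from the TCP to the grasp point, in m); z points along the fingers, y is the line along which they close (so a half turn about z gives the same grasp; the last joint's range is limited). The gripper opens to 85 mm and grips with 20 to 120 N. Pads are 22 mm wide; open, the fingers measure 114 mm over their backs; the gripper's body (76 mm by 85 mm) begins 54 mm behind the grasp point. The pads swing forward as they close: fully open they stand 13 mm farther back than shut.
Start: joints at [1.312, 0.241, 0.005, 1.335, 0, 1.571], TCP at [0.128, 0.483, 0.231] pointing down, gripper open.
Joint ranges: [-2.72, 2.72], [-1.05, 1.87], [-1.09, 1.28], [-1.99, 2.15], [-1.42, 1.44], [-3.14, 3.14]. Speed limits (rad/s): [2.79, 2.79, 3.14, 3.14, 3.14, 3.14].

## Interface

Orientations are given as a unit quaternion [x, y, z, w].
In Python, from workcell import bot gives the robot as it stands.
- The arm moves only by the shell command python3 jog.py 'ROWS'. ROWS is a JSON list of rows, 1 to 10 of them, each written [[rx, ry, rz], [dx, dy, dz], opening]: a rotation vector rx, ry, rz in a scale on which 1.0 is 2 rad, then dx, dy, dz in a scale on which 1.0 is 100 cm, then the finger opening in m; each row is the pose to reach, as a shift and turn from the pose commanded when the command began, along the tool's axes at that moment; what a row does not reach only later rows make up. A row lasts 1/8 s, in which the tool goes at most 0.0625 m and 0.188 rad, less where a joint would pass 70% of its speed; a pose out of reach is approached as far as the arm can. The fingers move at their own pace and stop on an object; the grip force is fixed at half the most. Time passes only in rows, so rows that do not move let the fingers close. It prints the time, the measured TCP pose, the force, the opening and the grip force at its end. No shift or turn number may pass 1 either way. Input that does not fit is refused with a message, and nothing moves.
- bot.get_obs(): the state, without advancing time (a new reading comes with each control period).
- bot.camera(name): name is "scene" or "top" or "wrist"; returns the picture (480x640x3 uint8, red, green, blue); there is no depth.
- bot.calibration(name): a dict with "mtx" (3x3 intrinsics, pixels), "R" (3x3) and "t" (3): a world point X has camera coordinates R X + t. Camera axes: x right, y down, z forward; pixel columns grow to the right and rows downward; lengths in m; the calibration is good to about 2 mm. A picture is of the moment at which its call begins: read the wrist's pose just before it. calibration takes no time and is no camera call; for the wrist camera it gives the pose at the moment of the call.
- bot.job_done(): hands the job in; it is judged then, once.
The state is a dict: "clock": time; "joint_pos": joint angles; "joint_vel": joint speeds; "tau": joint torques, N m; "eef_pos": TCP position; "tool_rot": TCP orientation; "ft_force": force on the tool from outside, world axes, zero at the start; "ft_torque": the same for the moment, N m; "grip_width": finger opening in m; "grasp_force": force on a finger pad.
Only numpy, scipy, OpenCV 4.12 (cv2) and the standard library are available. Lean on these libraries where they do the work, as an engineer would, in place of code of your own. Each camera call takes 0.05 s, during which the arm holds its last target. There are 200 camera calls.

## Task

I want to change the watch movement in the holder: lift the glass dust dome off it with a light grip and set it down gently, released and standing wholly on the round black pad. Then draw the holder's spring jaw open by its teal pull tab until the black pointer is level with the red size rider, without ever letting the jaw snap back, and finish still holding it there so that my hands are free. The movement stays on its seat, the rider stays where I set it, and everything else on the bench is left alone.

Things in the scene. Friction and masses are not known exactly. Their poses are not given: they have to be found in the camera images.
- dome: Clear glass dust dome over the holder: 140 mm across, 98 mm high below its knob, wall 4 mm, 0.3 kg, open below, rim on the bench. Origin: centre of the rim plane, z up. Fragile: grip it with 20 to 40 N, never over 45 N a finger; no push or knock over 60 N; set down at 30 mm/s or so, never over 200 mm/s. Lifted 70 mm it clears the tab, 110 mm all on the way to the pad.
- dome_knob (a point): Grip point on the dome's teal plastic knob, 119 mm above the rim on the dome's axis: a round head 27 mm across, from 107 to 127 mm above the rim (rounded cap to 129 mm), with free space round it; the glass crown below it is at 98 mm.
- pad: Round black leather pad lying fixed on the bench, 190 mm across, 4 mm thick, empty; the dome goes here, with its centre within 25 mm of the pad's. Origin: centre of the underside. Holder and pad may lie either way round, one left and one right.
- holder: Movement holder screwed to the bench under the dome: steel base 94 x 54 x 10 mm; at its +x end a fixed brass V jaw, at its -x end a bridge 24 mm high, between them a V jaw on two rods with a hidden spring; scale ledge along the +y side. Origin: centre of the dome's place, at bench height, z up. The jaw opens towards the holder's -x, roughly towards the robot (yaw within 0.5 rad).
- jaw: Sprung brass V jaw with its rod and, at the rod's -x end, an upright teal pull tab: tab 9 mm thick (along x), 22 mm wide (along y), from 12 to 60 mm above the bench. Closed, its rear face is 3 mm from the bridge (24 mm high, 50 mm wide along y): keep the fingertips over 25 mm above the bench. Origin: the holder's when closed, moving with the jaw.
- tab_grip (a point): Grip point in the middle of the pull tab's upper part, 48 mm above the bench; closed, 48.5 mm from the holder's origin towards its -x. Its axes are the holder's; pull along its -x.
- slide (a joint): Opening of the sprung jaw in m: about 0 when closed on the movement, grows as the tab is pulled out, stop at 0.028. The spring (180 N/m) pulls it back with about 5 N at 0 and 9 N at 0.024. Damped only a little: let go, it snaps shut.
- pointer (a point): Tip of the thin black pointer (1.6 mm) on the +y side of the sliding jaw, 19 mm above the bench; it travels with the jaw along the scale ledge.
- rider (a joint): Setting of the red size rider along the scale, in m, the same zero and direction as the slide: the pointer is level with the rider when slide equals rider. Between 0.010 and 0.024.
- rider_mark (a point): Index point of the red size rider: a red block 5 mm wide along the scale, 8 mm deep, top 18 mm above the bench, white line across its middle, on the outer half of the scale ledge at the end of the pointer's path, 34 mm from the holder's middle line. Held on the ledge by friction: leave it. The pointer is level with it within its width (2.5 mm either way).
- movement: Watch movement, brass and steel disc 30 mm across and 5 mm thick, loose between the V jaws on a round seat 14 mm above the bench, 25 mm from the holder's origin towards its +x. Origin: centre of its underside. It stays lying on the seat when the jaw opens.
- jar: Bystander: lidded glass jar, 96 mm across, 101 mm high, at the back. Origin: centre of the underside.
- covered_tray: Bystander: teal parts tray under its own small glass dome, 128 mm across, 100 mm high, at the back: not the dome to lift. Origin: centre of the underside.
- driver_stand: Bystander: round stand with upright screwdrivers, 72 mm across, 110 mm high, at the back. Origin: centre of the underside.
- dial_tray: Bystander: flat teal tray with a white dial, 112 mm across, 16 mm high, at one side. Origin: centre of the underside.
- basket: Bystander: round steel parts basket, 76 mm across, 24 mm high, at one side. Origin: centre of the underside.
- loupe: Bystander: black eye loupe, 36 mm across, 26 mm high, near the middle. Origin: centre of the underside.
- tweezers: Bystander: brass tweezers lying flat, 120 x 10 x 7 mm, near the middle. Origin: about the middle of the underside.

How it is judged:
On the way, in this order (a step that is already met when the one before it is completed fails the run):
1. the dome has been lifted clear of the holder, held by the gripper (height (world z) of dome above 0.06 m and contact force between the fingers and dome above 1 N), for 0.1 s.
2. the dome stands released and upright on the black pad (horizontal distance between dome and pad below 0.025 m and height (world z) of dome below 0.008 m and angle between dome's own z axis and vertical below 0.05 rad and contact force between dome and pad above 1 N and linear speed of dome below 0.02 m/s and contact force between the fingers and dome below 0.1 N), for 0.2 s.
3. the jaw is held open by its tab with the pointer level with the rider (x of pointer in the frame of rider_mark between -0.0025 and 0.0025 m and contact force between the fingers and jaw above 3 N), for 0.3 s.
At the end, for the whole second after the job is handed in: The gripper holds the pull tab (contact over 3 N) with the pointer within 2.5 mm of the rider's middle and the tab still; the dome stands upright on the pad, released, centre within 25 mm of the pad's centre; the movement lies on its seat (all of step 2 and all of step 3 and horizontal distance between movement and holder below 0.031 m and z of movement in the frame of holder between 0.012 and 0.016 m and linear speed of jaw below 0.01 m/s); the arm keeps its last pose, push and grip.
It fails at once if the glass dome is gripped or pressed with more than 45 N a finger (90 N over both), pushed on the pad or holder with more than 60 N, or comes down on the pad faster than 0.2 m/s (dropped) (contact force between the fingers and dome above 90 N or contact force between dome and pad above 60 N or contact force between dome and holder above 60 N or contact force between dome and jaw above 60 N or (horizontal distance between dome and pad below 0.06 m and height (world z) of dome below 0.012 m and linear speed of dome above 0.2 m/s)).
It fails at once if the sprung jaw snaps back faster than 0.2 m/s (velocity of joint slide below -0.2 m/s).
It fails at once if the movement is knocked from its place (moved over 6 mm) or tipped (distance of movement from where it was at the start of the episode above 0.006 m or angle between movement's own z axis and vertical above 0.15 rad).
It fails at once if the size rider is shifted by more than 1.5 mm (distance of rider_mark from where it was at the start of the episode above 0.0015 m).
It fails at once if another thing on the bench is disturbed (moved over 15 mm or tipped) (distance of any of jar, covered_tray, driver_stand, dial_tray, basket, loupe, tweezers from where it was at the start of the episode above 0.015 m or angle between any of jar, covered_tray, driver_stand, dial_tray, basket, loupe, tweezers's own z axis and vertical above 0.35 rad).
It also fails if it takes over 58 s, if anything falls off the work surface, if the arm or the gripper's body presses on something with over 40 N, if the wrist force passes 120 N, or if a joint passes its speed limit or range.

## Working session

There is one attempt and no reset: what is moved stays moved. The work goes in short steps, Python scripts to look and compute and a shell command to move; the robot and the scene stay as the last step left them, time stands still between calls to the robot, and variables do not carry over. Pictures are saved under pics/ and viewed, at most 12 in all, crops included, and the job is handed in when it is done.

```bash
ls; mkdir -p pics; cat > h.py <<'E'
from workcell import bot
import numpy as np, cv2
def ray(name,u,v,z):
    c=bot.calibration(name);K,R,t=[np.array(c[k],float) for k in("mtx","R","t")]
    o=-R.T@t.ravel(); d=R.T@np.linalg.solve(K,[u,v,1]); return o+d*(z-o[2])/d[2]
def proj(name,X):
    c=bot.calibration(name);K,R,t=[np.array(c[k],float) for k in("mtx","R","t")]
    p=K@(R@np.array(X)+t.ravel()); return p[:2]/p[2]
def snap(name,f,crop=None,s=1):
    im=bot.camera(name)[:,:,::-1]
    if crop: x,y,w,h=crop; im=im[y:y+h,x:x+w]
    cv2.imwrite('pics/'+f,cv2.resize(np.ascontiguousarray(im),None,fx=s,fy=s,interpolation=cv2.INTER_CUBIC))
E
python3 - <<'E'
from h import *
np.set_printoptions(precision=4,suppress=True)
for n in("scene","top"):
    snap(n,n+'0.png'); c=bot.calibration(n); R=np.array(c["R"]);print(n,c["mtx"],-R.T@np.array(c["t"]).ravel())
print(bot.get_obs(),bot.pinch_z)
E
```

```text
jog.py
pics
workcell.py
scene [[543.8086   0.     316.9529]
 [  0.     543.8086 242.0111]
 [  0.       0.       1.    ]] [ 1.0219 -0.7707  1.1219]
top [[466.4753   0.     320.9988]
 [  0.     466.4753 234.8758]
 [  0.       0.       1.    ]] [0.3436 0.0076 1.3542]
{'clock': 0.1, 'joint_pos': array([ 1.312 ,  0.2413,  0.0039,  1.3352, -0.    ,  1.5708]), 'joint_vel': array([-0.0004, -0.0021,  0.0038,  0.0009,  0.0004,  0.0015]), 'tau': array([  0.0012, -37.3138,  25.301 ,   0.0109,   0.0002,  -0.    ]), 'eef_pos': array([0.1278, 0.4828, 0.2305]), 'tool_rot': array([ 0.129 ,  0.9916, -0.0009, -0.0001]), 'ft_force': array([0.2521, 0.1531, 0.3258]), 'ft_torque': array([-0.0111, -0.0047,  0.0261]), 'grasp_force': 0.0, 'grip_width': 0.08580768771439912} 0.0187
```

View pics/scene0.png

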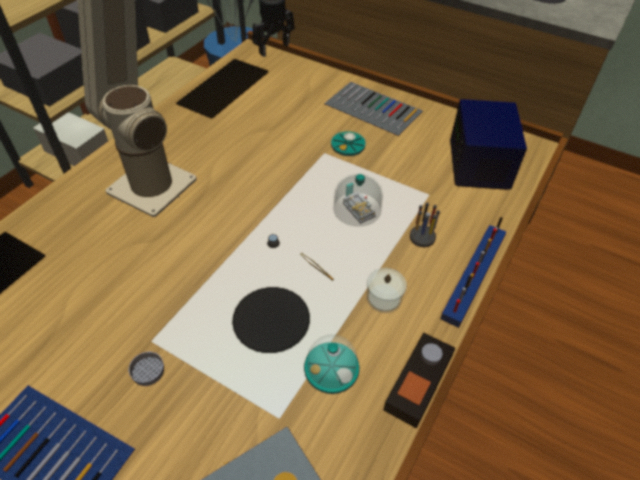

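View pics/top0.png

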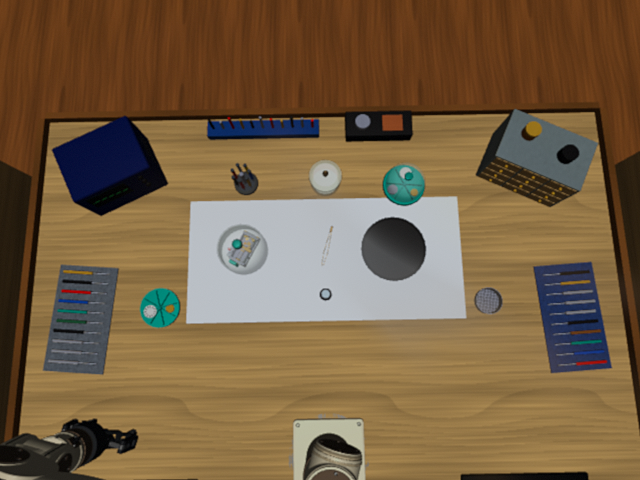

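The scene view shows the dome at (358,200) over the holder, with the pad at (271,320). In the top view the dome is at (243,249), its knob near (237,244), and the pad at (393,249). Next I'll look at the dome closer up.

```bash
python3 - <<'E'
from h import *
np.set_printoptions(precision=4,suppress=True)
im=bot.camera("top")[:,:,::-1]
g=im.max(2)[205:290,350:440]; m=(g<110).astype(np.uint8)
c=max(cv2.findContours(m,0,1)[0],key=cv2.contourArea)
e=cv2.fitEllipse(c);u,v=e[0][0]+350,e[0][1]+205
print("pad",e,ray("top",u,v,.004))
a=cv2.resize(im[215:285,205:280],None,fx=5.3,fy=5.3,interpolation=2)
b=cv2.resize(bot.camera("scene")[165:235,322:397,::-1],None,fx=5.3,fy=5.3,interpolation=2)
cv2.imwrite('pics/c1.png',np.hstack([a,b])); print(a.shape)
hsv=cv2.cvtColor(np.ascontiguousarray(im),40)[215:285,205:280]
t=((hsv[...,0]>75)&(hsv[...,0]<100)&(hsv[...,1]>120)).astype(np.uint8)
n,_,s,ce=cv2.connectedComponentsWithStats(t)
for i in range(1,n):print(s[i],ce[i]+[205,215], ray("top",*(ce[i]+[205,215]),.127))
E
```

```text
pad ((43.29751968383789, 43.50917434692383), (61.550594329833984, 63.76048278808594), 121.07667541503906) [ 0.5648 -0.2045  0.004 ]
(371, 398, 3)
[27 25 10  9 63] [236.6508 243.9048] [0.5654 0.2326 0.127 ]
[25 45  6  5 15] [232.4 262.2] [0.5163 0.2431 0.127 ]
```

View pics/c1.png

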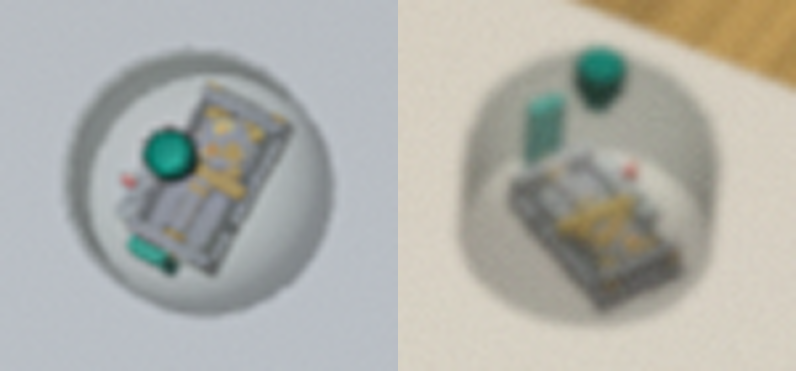

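```bash
cat >> h.py <<'E'
from scipy.spatial.transform import Rotation as Ro
def plan(p,yang=None):
    o=bot.get_obs();R=Ro.from_quat(o["tool_rot"]);d=R.inv().apply(np.array(p)-o["eef_pos"])
    r=np.zeros(3)
    if yang is not None:
        y=np.array([np.cos(yang),np.sin(yang),0]);T=Ro.from_matrix(np.c_[np.cross(y,[0,0,-1]),y,[0,0,-1]])
        r=(R.inv()*T).as_rotvec()
    print("rot",r.round(4),"d",d.round(4),"eef",o["eef_pos"].round(4),"F",o["ft_force"].round(1),"w",round(o["grip_width"],4),"g",o["grasp_force"],"t",o["clock"])
E
python3 - <<'E'
from h import *
print(proj("scene",[.5654,.2326,.122]),proj("top",[.5654,.2326,.127]))
plan([.565,.2326,.16],.4)
E
```

```text
[359.34375306 178.29816861] [236.65824781 243.89060191]
rot [-1.20e-03  6.00e-04  9.12e-01] d [-0.4867 -0.1301  0.0709] eef [0.1279 0.483  0.2308] F [ 0.1 -1.   0.4] w 0.0852 g 0.0 t 0.2
```

The rows are not in the units I measure in: turns go in shares of 2 rad. I convert before sending: 0.912 rad is 0.456.

```bash
python3 jog.py '[[[0, 0, 0.09], [-0.06, -0.016, 0], 0.085], [[0, 0, 0.18], [-0.12, -0.032, 0], 0.085], [[0, 0, 0.27], [-0.18, -0.048, 0.01], 0.085], [[0, 0, 0.36], [-0.24, -0.064, 0.02], 0.085], [[0, 0, 0.45], [-0.3, -0.08, 0.03], 0.085], [[0, 0, 0.456], [-0.36, -0.096, 0.04], 0.085], [[0, 0, 0.456], [-0.42, -0.112, 0.05], 0.085], [[0, 0, 0.456], [-0.47, -0.126, 0.06], 0.085], [[0, 0, 0.456], [-0.4867, -0.13, 0.0709], 0.085], [[0, 0, 0.456], [-0.4867, -0.13, 0.0709], 0.06]]'
python3 - <<'E'
from h import *
plan([.565,.2326,.101],.4)
snap("wrist","w1.png")
X=proj("wrist",[.5654,.2326,.129]);print(X)
E
```

```text
clock: 1.45
eef_pos: [0.5646, 0.2322, 0.1586]
tool_rot: [0.553, 0.833, -0.001, -0.001]
ft_force: [-0.6, -0.6, 0.2]
grip_width: 0.0695
grasp_force: 0.0
rot [-0.0036 -0.0005 -0.0016] d [0.0002 0.0007 0.0576] eef [0.5646 0.2322 0.1586] F [-0.6 -0.6  0.2] w 0.0695 g 0.0 t 1.45
[323.58885906 291.55570333]
```

View pics/w1.png

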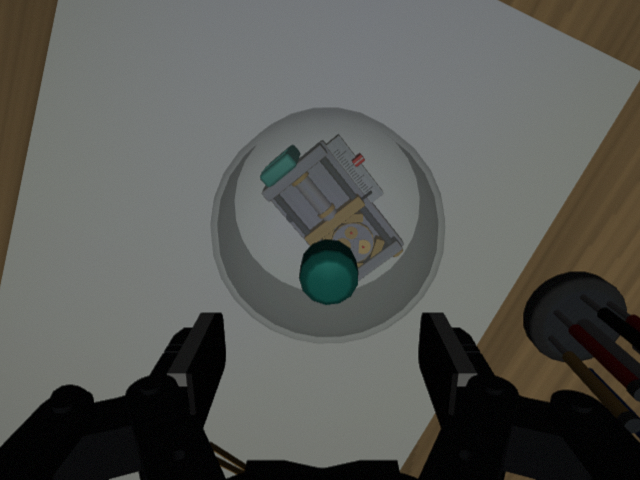

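```bash
python3 - <<'E'
from h import *
c=bot.calibration("wrist");R=np.array(c["R"]);print(c["mtx"][0],"cam",-R.T@np.array(c["t"]).ravel(),"axis",R[2])
for z in(.127,.119,.107):print(ray("wrist",329.5,276,z))
print([proj("wrist",[.5654,.2326,z]) for z in(.107,.119,.127)])
im=cv2.imread('pics/w1.png');h=cv2.cvtColor(im,40)[230:310,290:370]
m=((h[...,0]>75)&(h[...,0]<100)&(h[...,1]>120)).astype(np.uint8)
print(cv2.boundingRect(m), [ (i,r.sum()) for i,r in enumerate(m)][::4])
E
```

```text
[432.42491501   0.         321.66296153] cam [0.53261625 0.30869315 0.30223267] axis [ 0.12186442 -0.29259571 -0.94843914]
[0.56522295 0.23967107 0.127     ]
[0.56671157 0.23651996 0.119     ]
[0.56894449 0.2317933  0.107     ]
[array([323.49446347, 271.99193117]), array([323.54351083, 282.15714606]), array([323.57943185, 289.60188536])]
(10, 10, 58, 65) [(0, np.uint64(0)), (4, np.uint64(0)), (8, np.uint64(0)), (12, np.uint64(21)), (16, np.uint64(35)), (20, np.uint64(42)), (24, np.uint64(47)), (28, np.uint64(50)), (32, np.uint64(53)), (36, np.uint64(56)), (40, np.uint64(57)), (44, np.uint64(58)), (48, np.uint64(58)), (52, np.uint64(57)), (56, np.uint64(54)), (60, np.uint64(51)), (64, np.uint64(45)), (68, np.uint64(35)), (72, np.uint64(20)), (76, np.uint64(0))]
```

```bash
python3 -c "
from h import *
plan([.566,.235,.101],.4)"
python3 jog.py '[[[0, 0, 0], [0, 0.003, 0.01], 0.06], [[0, 0, 0], [0, 0.003, 0.03], 0.05], [[0, 0, 0], [0, 0.003, 0.05], 0.042], [[0, 0, 0], [0, 0.003, 0.0575], 0.038], [[0, 0, 0], [0, 0.003, 0.0575], 0.034], [[0, 0, 0], [0, 0.003, 0.0575], 0.031]]'
python3 -c "
from h import *
plan([.566,.235,.101],.4)"
```

```text
rot [-0.0026 -0.0007 -0.    ] d [0.0008 0.0027 0.0585] eef [0.564  0.2332 0.1595] F [-0.2  0.3 -0.5] w 0.0621 g 0.0 t 1.5
clock: 2.25
eef_pos: [0.5683, 0.2349, 0.104]
tool_rot: [0.552, 0.834, 0.001, 0.0]
ft_force: [-0.6, -0.0, -0.4]
grip_width: 0.0312
grasp_force: 0.0
rot [0.0018 0.     0.0006] d [ 0.001  -0.0021  0.003 ] eef [0.5683 0.2349 0.104 ] F [-0.6 -0.  -0.4] w 0.0312 g 0.0 t 2.25
```

```bash
python3 jog.py '[[[0, 0, 0], [0, 0, 0.002], 0.029], [[0, 0, 0], [0, 0, 0.002], 0.028]]'|tail -3
python3 jog.py '[[[0, 0, 0], [0, 0, 0], 0.027]]'|tail -3
python3 jog.py '[[[0, 0, 0], [0, 0, 0], 0.0265]]'|tail -3
```

```text
ft_force: [-0.4, -1.2, 0.8]
grip_width: 0.0278
grasp_force: 0.4
ft_force: [-1.5, -0.2, 0.4]
grip_width: 0.0269
grasp_force: 0.8
ft_force: [-2.5, -0.9, 2.8]
grip_width: 0.0268
grasp_force: 7.5
```

Contact has started and the force is building with the commanded opening, so I'll continue in small steps.

```bash
python3 jog.py '[[[0, 0, 0], [0, 0, 0], 0.0255]]'|tail -3
python3 jog.py '[[[0, 0, 0], [0, 0, 0], 0.025]]'|tail -3
```

```text
ft_force: [-1.6, -2.2, 2.1]
grip_width: 0.0258
grasp_force: 26.3
ft_force: [-4.1, -0.7, 3.4]
grip_width: 0.0256
grasp_force: 36.4
```

```bash
python3 jog.py '[[[0, 0, 0], [0, 0, 0], 0.025]]'|tail -3
```

```text
ft_force: [-3.2, -1.6, 4.7]
grip_width: 0.0259
grasp_force: 36.4
```

```bash
python3 jog.py '[[[0, 0, 0], [0, 0, -0.002], 0.0253], [[0, 0, 0], [0, 0, -0.006], 0.0253], [[0, 0, 0], [0, 0, -0.014], 0.0253], [[0, 0, 0], [0, 0, -0.026], 0.0253], [[0, 0, 0], [0, 0, -0.04], 0.0253]]'
python3 jog.py '[[[0, 0, 0], [0, 0, -0.018], 0.0253], [[0, 0, 0], [0, 0, -0.036], 0.0253], [[0, 0, 0], [0, 0, -0.054], 0.0253], [[0, 0, 0], [0, 0, -0.072], 0.0253], [[0, 0, 0], [0, 0, -0.086], 0.0253], [[0, 0, 0], [0, 0, -0.092], 0.0253], [[0, 0, 0], [0, 0, -0.092], 0.0253]]'
python3 -c "
from h import *
plan([.562,-.2045,.236],-.3)
snap('scene','s2.png',(280,80,160,130),4)"
```

```text
clock: 3.75
eef_pos: [0.5681, 0.2343, 0.1419]
tool_rot: [0.553, 0.833, 0.0, 0.0]
ft_force: [0.3, 0.5, -2.5]
grip_width: 0.0254
grasp_force: 35.7
clock: 4.62
eef_pos: [0.5681, 0.2343, 0.2333]
tool_rot: [0.553, 0.833, 0.0, 0.0]
ft_force: [0.3, 0.6, -3.0]
grip_width: 0.0262
grasp_force: 35.7
rot [ 7.000e-04 -2.000e-04  6.999e-01] d [-0.4018 -0.1765 -0.0028] eef [0.5681 0.2343 0.2333] F [ 0.3  0.6 -3. ] w 0.0262 g 35.71734309196472 t 4.625
```

View pics/s2.png

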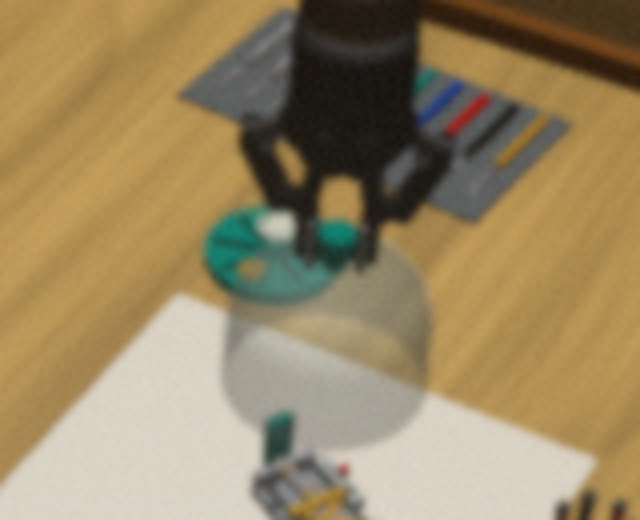

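Converted, 0.5 rad is 0.25.

```bash
python3 jog.py '[[[0, 0, 0], [-0.015, -0.0066, 0], 0.0253], [[0, 0, 0], [-0.045, -0.02, 0], 0.0253], [[0, 0, 0.025], [-0.09, -0.04, 0], 0.0253], [[0, 0, 0.06], [-0.14, -0.0615, 0], 0.0253], [[0, 0, 0.1], [-0.19, -0.0835, 0], 0.0253], [[0, 0, 0.14], [-0.24, -0.105, 0], 0.0253], [[0, 0, 0.18], [-0.29, -0.127, 0], 0.0253], [[0, 0, 0.21], [-0.34, -0.149, 0], 0.0253], [[0, 0, 0.24], [-0.38, -0.167, 0], 0.0253], [[0, 0, 0.25], [-0.395, -0.1735, 0], 0.0253]]'
python3 jog.py '[[[0, 0, 0], [0, 0, 0], 0.0253], [[0, 0, 0], [0, 0, 0], 0.0253]]'
python3 -c "
from h import *
plan([.562,-.2045,.112])
snap('top','t3.png',(330,185,130,110),5)
print(proj('top',[.5648,-.2045,.004]))"
```

```text
clock: 5.92
eef_pos: [0.5605, -0.2005, 0.2321]
tool_rot: [0.743, 0.669, -0.001, -0.001]
ft_force: [0.2, 1.5, -2.4]
grip_width: 0.0256
grasp_force: 35.6
clock: 6.18
eef_pos: [0.5617, -0.196, 0.2327]
tool_rot: [0.741, 0.671, 0.0, -0.001]
ft_force: [0.2, 0.3, -2.1]
grip_width: 0.0257
grasp_force: 35.7
rot [0. 0. 0.] d [-0.0085  0.0012  0.1207] eef [ 0.5617 -0.196   0.2327] F [ 0.2  0.3 -2.1] w 0.0257 g 35.66031575202942 t 6.175
[393.30832916 248.52474197]
```

View pics/t3.png

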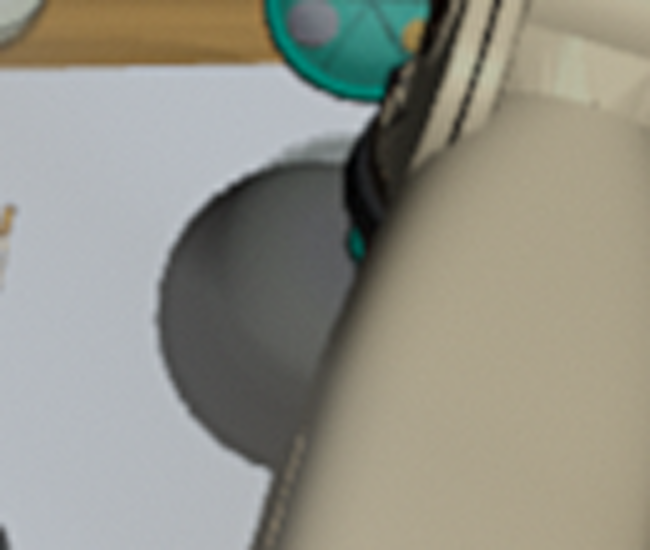

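```bash
python3 jog.py '[[[0, 0, 0], [-0.004, 0, 0.01], 0.0253], [[0, 0, 0], [-0.0085, 0.001, 0.03], 0.0253], [[0, 0, 0], [-0.0085, 0.001, 0.05], 0.0253], [[0, 0, 0], [-0.0085, 0.001, 0.068], 0.0253], [[0, 0, 0], [-0.0085, 0.001, 0.084], 0.0253], [[0, 0, 0], [-0.0085, 0.001, 0.097], 0.0253], [[0, 0, 0], [-0.0085, 0.001, 0.107], 0.0253], [[0, 0, 0], [-0.0085, 0.001, 0.112], 0.0253], [[0, 0, 0], [-0.0085, 0.001, 0.115], 0.0253], [[0, 0, 0], [-0.0085, 0.001, 0.117], 0.0253]]'
python3 jog.py '[[[0, 0, 0], [0, 0, 0.003], 0.0253], [[0, 0, 0], [0, 0, 0.006], 0.0253], [[0, 0, 0], [0, 0, 0.008], 0.0253], [[0, 0, 0], [0, 0, 0.008], 0.0253]]'
python3 jog.py '[[[0, 0, 0], [0, 0, 0.001], 0.0253], [[0, 0, 0], [0, 0, 0.001], 0.0253]]'
```

```text
clock: 7.48
eef_pos: [0.5624, -0.2058, 0.1162]
tool_rot: [0.742, 0.671, 0.0, 0.0]
ft_force: [0.2, 0.6, -2.8]
grip_width: 0.0259
grasp_force: 35.7
clock: 7.98
eef_pos: [0.5619, -0.2056, 0.1077]
tool_rot: [0.742, 0.671, -0.0, -0.0]
ft_force: [1.2, -0.3, -2.7]
grip_width: 0.0262
grasp_force: 35.7
clock: 8.22
eef_pos: [0.5621, -0.2057, 0.1069]
tool_rot: [0.742, 0.671, -0.0, -0.0]
ft_force: [0.3, -0.1, -2.4]
grip_width: 0.0257
grasp_force: 35.7
```

```bash
python3 jog.py '[[[0, 0, 0], [0, 0, 0.001], 0.0253], [[0, 0, 0], [0, 0, 0.001], 0.0253]]'|sed -n '2p;4p'
python3 jog.py '[[[0, 0, 0], [0, 0, 0.001], 0.0253], [[0, 0, 0], [0, 0, 0.001], 0.0253]]'|sed -n '2p;4p'
```

```text
eef_pos: [0.562, -0.2056, 0.1058]
ft_force: [0.0, 0.0, -2.3]
eef_pos: [0.5622, -0.2057, 0.1053]
ft_force: [-0.7, -0.1, -0.2]
```

```bash
python3 jog.py '[[[0, 0, 0], [0, 0, 0.0006], 0.0253], [[0, 0, 0], [0, 0, 0.0006], 0.0253]]'|sed -n '2p;4p'
python3 jog.py '[[[0, 0, 0], [0, 0, 0], 0.026], [[0, 0, 0], [0, 0, 0], 0.027], [[0, 0, 0], [0, 0, 0], 0.029], [[0, 0, 0], [0, 0, 0], 0.036], [[0, 0, 0], [0, 0, 0], 0.046], [[0, 0, 0], [0, 0, 0], 0.056], [[0, 0, 0], [0, 0, 0], 0.06], [[0, 0, 0], [0, 0, 0], 0.06]]'
```

```text
eef_pos: [0.5623, -0.2057, 0.1051]
ft_force: [-1.9, -0.1, 4.0]
clock: 9.98
eef_pos: [0.5621, -0.2057, 0.1043]
tool_rot: [0.742, 0.671, 0.0, 0.0]
ft_force: [0.2, -0.1, 0.0]
grip_width: 0.0599
grasp_force: 0.0
```

```bash
python3 jog.py '[[[0, 0, 0], [0, 0, -0.01], 0.06], [[0, 0, 0], [0, 0, -0.03], 0.06], [[0, 0, 0], [0, 0, -0.06], 0.06], [[0, 0, 0], [0, 0, -0.1], 0.06], [[0, 0, 0], [0, 0, -0.13], 0.06], [[0, 0, 0], [0, 0, -0.14], 0.06]]'
python3 -c "
from h import *
plan([.47,.22,.22],1.08)
snap('wrist','w4.png')
print([proj('wrist',[.5648,-.2045,.004])],ray('top',*proj('top',[.52,.245,.055]),.055))"
```

```text
clock: 10.72
eef_pos: [0.5632, -0.2061, 0.2475]
tool_rot: [0.742, 0.671, 0.001, 0.002]
ft_force: [0.7, 0.6, -0.3]
grip_width: 0.0601
grasp_force: 0.0
rot [ 0.0037  0.0041 -1.1801] d [ 0.4147 -0.1354  0.0262] eef [ 0.5632 -0.2061  0.2475] F [ 0.7  0.6 -0.3] w 0.0601 g 0.0 t 10.725
[array([321.76303402, 186.18961059])] [0.52  0.245 0.055]
```

View pics/w4.png

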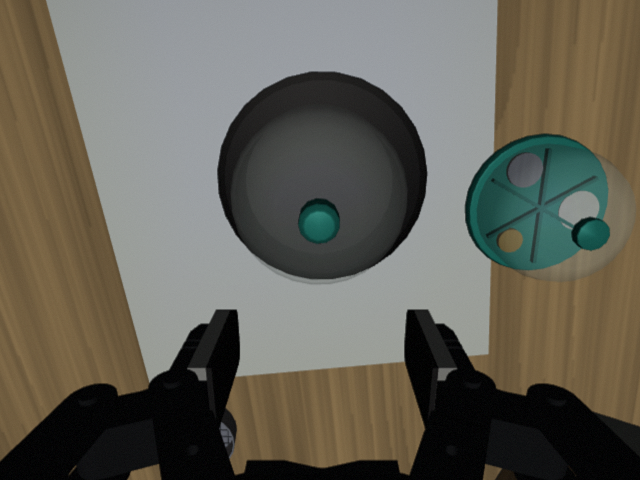

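The dome stands at the middle of the pad: pad ellipse centre is (322,176) and the knob is at (320,222). Now on to the holder.

Converted, -1.18 rad is -0.59.

```bash
python3 jog.py '[[[0, 0, -0.05], [0.03, -0.005, 0], 0.06], [[0, 0, -0.12], [0.08, -0.013, 0], 0.06], [[0, 0, -0.19], [0.13, -0.021, 0], 0.06], [[0, 0, -0.26], [0.18, -0.03, 0], 0.06], [[0, 0, -0.33], [0.235, -0.039, 0], 0.06], [[0, 0, -0.4], [0.29, -0.048, 0], 0.06], [[0, 0, -0.47], [0.34, -0.056, 0], 0.06], [[0, 0, -0.535], [0.39, -0.064, 0.01], 0.05], [[0, 0, -0.575], [0.43, -0.07, 0.02], 0.05], [[0, 0, -0.59], [0.451, -0.0737, 0.0275], 0.05]]'
python3 jog.py '[[[0, 0, 0], [0, 0, 0], 0.05], [[0, 0, 0], [0, 0, 0], 0.05]]'
python3 -c "
from h import *
plan([.47,.22,.22],1.08)
c=bot.calibration('wrist');im=bot.camera('wrist')
np.save('w5.npy',im);np.savez('w5c.npz',**{k:np.array(v) for k,v in c.items()})
cv2.imwrite('pics/w5.png',im[:,:,::-1])
cv2.imwrite('pics/w5c.png',cv2.resize(np.ascontiguousarray(im[100:340,160:480,::-1]),None,fx=2.5,fy=2.5,interpolation=2))"
```

```text
clock: 12.02
eef_pos: [0.5326, 0.252, 0.2147]
tool_rot: [0.242, 0.97, -0.001, -0.001]
ft_force: [-0.2, -0.7, -0.6]
grip_width: 0.0503
grasp_force: 0.0
clock: 12.28
eef_pos: [0.534, 0.2492, 0.2167]
tool_rot: [0.244, 0.97, -0.0, -0.0]
ft_force: [0.3, -0.4, -0.9]
grip_width: 0.0496
grasp_force: 0.0
rot [-0.0009  0.0001 -0.0019] d [ 0.0426 -0.056  -0.0032] eef [0.534  0.2492 0.2167] F [ 0.3 -0.4 -0.9] w 0.0496 g 0.0 t 12.275
```

View pics/w5c.png

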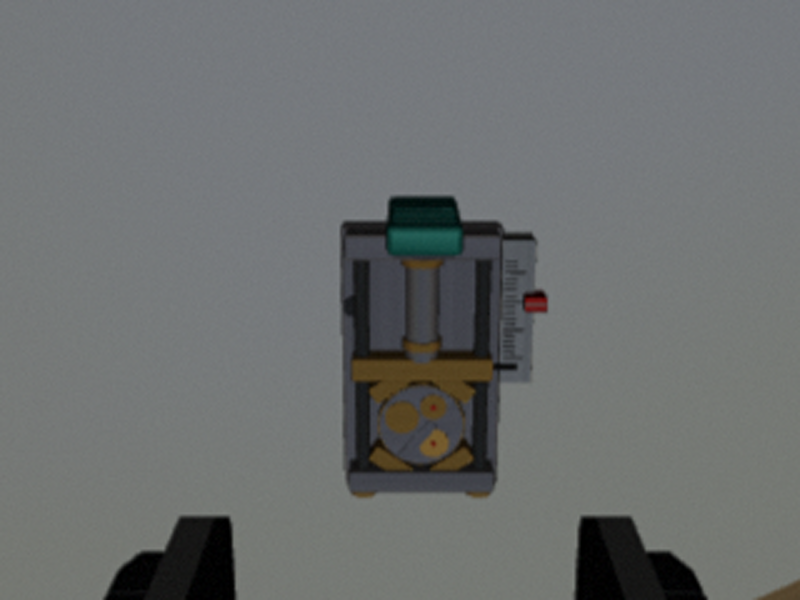

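The crop shows the holder square to the tool. The tab top is about (387–462, 228–255), the pointer tip is at (517,367), and the top of the red rider is near (536,304).

```bash
cat > m.py <<'E'
from h import *
c=np.load('w5c.npz');K,R,t=c['mtx'],c['R'],c['t'].ravel()
o=-R.T@t
def P(x,y,z):
    d=R.T@np.linalg.solve(K,[160+x/2.5-.3,100+y/2.5-.3,1]);return o+d*(z-o[2])/d[2]
T=Ro.from_euler('z',1.08-np.pi/2)  # holder axes
def H(*a): return T.inv().apply(P(*a))
np.set_printoptions(precision=4,suppress=True)
for n,a in dict(tabL=(387,241,.06),tabR=(463,241,.06),tabtopRear=(425,227,.06),tabtopFront=(425,256,.06),ptr=(517,367,.019),rider=(536,304.5,.018),mov=(421,424,.019),baseL=(350,490,.01),baseR=(496,490,.01)).items(): print(n,P(*a),H(*a))
im=np.load('w5.npy').astype(int)
print(im[214:230,373:377].mean(1)) 
print("ptr cols",im[240:254,358:368].sum(2))
E
python3 m.py
```

```text
tabL [0.5206 0.2508 0.06  ] [0.3409 0.4666 0.06  ]
tabR [0.5308 0.2698 0.06  ] [0.341  0.4881 0.06  ]
tabtopRear [0.5221 0.2622 0.06  ] [0.3369 0.4773 0.06  ]
tabtopFront [0.5295 0.2583 0.06  ] [0.3453 0.4774 0.06  ]
ptr [0.587  0.2635 0.019 ] [0.3935 0.5091 0.019 ]
rider [0.5707 0.2786 0.018 ] [0.372  0.5147 0.018 ]
mov [0.59   0.2256 0.019 ] [0.4141 0.477  0.019 ]
baseL [0.604  0.1897 0.01  ] [0.4433 0.4519 0.01  ]
baseR [0.6286 0.2356 0.01  ] [0.4433 0.504  0.01  ]
[[109.5  112.25 113.25]
 [ 97.5   96.75  98.  ]
 [ 60.75  53.75  54.  ]
 [ 28.5   11.5   12.5 ]
 [ 28.75   1.75   1.  ]
 [ 89.25  14.75  14.  ]
 [109.5   24.25  23.  ]
 [ 96.5   52.    50.25]
 [ 99.    45.25  43.75]
 [101.5   22.75  22.5 ]
 [ 91.25  46.5   46.  ]
 [103.75  99.75  99.25]
 [113.75 117.25 117.  ]
 [113.75 117.   115.75]
 [109.75 113.75 113.  ]
 [114.   117.5  117.25]]
ptr cols [[201 138 246 217 191 188 187 215 268 281]
 [201 151 250 240 225 225 195 203 260 265]
 [201 154 263 234 214 216 200 192 216 224]
 [201 161 264 225 207 203 204 202 210 204]
 [197 159 255 251 241 245 241 247 243 255]
 [100  78 141 147 150 150 142 154 179 260]
 [ 33  28  30  40  34  42  35  41 105 246]
 [ 74  57  80  81  81  76  72  87 134 253]
 [165 121 214 220 219 223 219 224 231 273]
 [201 147 256 274 274 268 270 273 277 271]
 [194 164 252 278 265 271 267 272 276 273]
 [193 166 254 270 269 265 267 272 275 276]
 [194 182 270 287 287 285 286 285 283 293]
 [198 221 317 343 341 339 340 335 336 340]]
```

```bash
python3 -c "
from h import *
plan([.526,.2585,.03],1.08)"
```

```text
rot [-0.0002  0.0005 -0.0023] d [0.0118 0.0045 0.1871] eef [0.5342 0.249  0.2171] F [-0.2 -0.2 -0.4] w 0.0501 g 0.0 t 12.325
```

```bash
python3 jog.py '[[[0, 0, 0], [0.004, 0.0015, 0.03], 0.05], [[0, 0, 0], [0.009, 0.004, 0.07], 0.05], [[0, 0, 0], [0.0118, 0.0045, 0.11], 0.05], [[0, 0, 0], [0.0118, 0.0045, 0.14], 0.05], [[0, 0, 0], [0.0118, 0.0045, 0.16], 0.046], [[0, 0, 0], [0.0118, 0.0045, 0.175], 0.042], [[0, 0, 0], [0.0118, 0.0045, 0.184], 0.038], [[0, 0, 0], [0.0118, 0.0045, 0.187], 0.034], [[0, 0, 0], [0.0118, 0.0045, 0.187], 0.03], [[0, 0, 0], [0.0118, 0.0045, 0.187], 0.027]]'
python3 - <<'E'
from h import *
plan([.526,.2585,.03],1.08)
snap("scene","s6.png",(305,120,110,90),6)
E
```

```text
clock: 13.58
eef_pos: [0.5261, 0.2603, 0.0306]
tool_rot: [0.243, 0.97, 0.0, 0.001]
ft_force: [-0.1, -1.3, -0.1]
grip_width: 0.0269
grasp_force: 0.0
rot [0.0012 0.0009 0.0001] d [-0.0008 -0.0016  0.0006] eef [0.5261 0.2603 0.0306] F [-0.1 -1.3 -0.1] w 0.0269 g 0.0 t 13.575
```

View pics/s6.png

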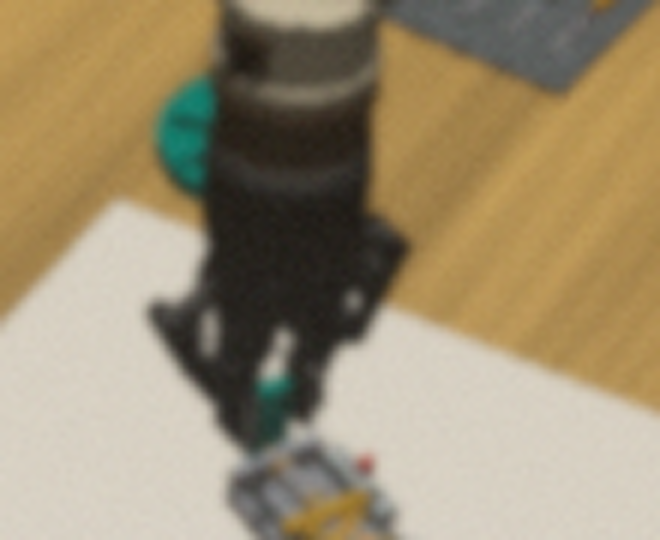

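The tab at (270,405) in the crop sits between the fingers. I'll close on it in small steps, watching the side force.

```bash
for i in 1; do python3 jog.py '[[[0, 0, 0], [0, 0, 0], 0.025], [[0, 0, 0], [0, 0, 0], 0.0235]]'|sed -n '4,6p'; done
python3 jog.py '[[[0, 0, 0], [0, 0, 0], 0.0225], [[0, 0, 0], [0, 0, 0], 0.0225]]'|sed -n '4,6p'
python3 jog.py '[[[0, 0, 0], [0, 0, 0], 0.0215], [[0, 0, 0], [0, 0, 0], 0.0215]]'|sed -n '2,6p'
```

```text
ft_force: [-0.5, -0.5, -0.0]
grip_width: 0.0236
grasp_force: 0.0
ft_force: [0.4, 0.5, -1.0]
grip_width: 0.0221
grasp_force: 0.0
eef_pos: [0.5255, 0.2599, 0.0298]
tool_rot: [0.243, 0.97, -0.0, -0.0]
ft_force: [-0.3, -0.4, 1.3]
grip_width: 0.0219
grasp_force: 12.3
```

```bash
python3 jog.py '[[[0, 0, 0], [0, 0, 0], 0.0205], [[0, 0, 0], [0, 0, 0], 0.018], [[0, 0, 0], [0, 0, 0], 0.018]]'|sed -n '2,6p'
python3 jog.py '[[[0, 0, 0], [0.0015, 0, 0], 0.018], [[0, 0, 0], [0.004, 0, 0], 0.018], [[0, 0, 0], [0.007, 0, 0], 0.018], [[0, 0, 0], [0.01, 0, 0], 0.018], [[0, 0, 0], [0.0125, 0, 0], 0.018], [[0, 0, 0], [0.014, 0, 0], 0.018], [[0, 0, 0], [0.015, 0, 0], 0.018], [[0, 0, 0], [0.015, 0, 0], 0.018]]'
```

```text
eef_pos: [0.5255, 0.2599, 0.03]
tool_rot: [0.243, 0.97, -0.0, 0.0]
ft_force: [-1.8, -1.6, 3.2]
grip_width: 0.0209
grasp_force: 58.5
clock: 15.75
eef_pos: [0.5144, 0.2659, 0.03]
tool_rot: [0.244, 0.97, -0.001, 0.002]
ft_force: [4.0, -4.9, -0.8]
grip_width: 0.0206
grasp_force: 58.6
```

```bash
python3 - <<'E'
from h import *
print(proj("wrist",[.572,.2715,.019]),proj("wrist",[.5707,.2786,.018]),proj("top",[.5707,.2786,.018]),proj("scene",[.5707,.2786,.018]))
a=bot.camera("wrist")[:,:,::-1];a=cv2.resize(np.ascontiguousarray(a),(480,360))
f=lambda n,x,y:cv2.resize(np.ascontiguousarray(bot.camera(n)[y:y+36,x:x+64,::-1]),(320,180),interpolation=2)
b=np.vstack([f("top",200,220),f("scene",330,175)])
cv2.imwrite("pics/m7.png",np.hstack([a,b]))
E
```

```text
[394.99531673 409.32304409] [408.27518218 399.17771932] [227.62163475 248.94667715] [365.92288362 196.43440296]
```

View pics/m7.png

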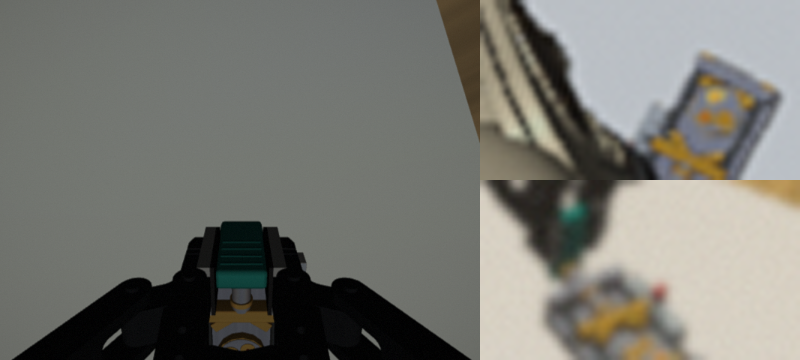

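```bash
python3 jog.py '[[[0, 0, 0], [0.002, 0, 0], 0.018], [[0, 0, 0], [0.004, 0, 0], 0.018], [[0, 0, 0], [0.006, 0, 0], 0.018], [[0, 0, 0], [0.007, 0, 0], 0.018], [[0, 0, 0], [0.007, 0, 0], 0.018], [[0, 0, 0], [0.007, 0, 0], 0.018], [[0, 0, 0], [0.007, 0, 0], 0.018], [[0, 0, 0], [0.007, 0, 0], 0.018]]'
python3 - <<'E'
from h import *
T=Ro.from_euler('z',1.08-np.pi/2).inv()
X=[]
for i in range(4):
    X.append(bot.get_obs()["eef_pos"].copy()); c=bot.calibration("wrist"); im=bot.camera("wrist")
X=np.array(X);print(X.round(4)); print(T.apply(X.mean(0)-[.5255,.2599,.03]))
np.save('w8.npy',im);np.savez('w8c.npz',**{k:np.array(v) for k,v in c.items()})
print(bot.get_obs()["ft_force"])
def crop(a,x,y):
    a=a[y:y+120,x:x+80,::-1].astype(float)*1.8
    return cv2.resize(np.clip(a,0,255).astype(np.uint8),None,fx=5,fy=5,interpolation=2)
cv2.imwrite('pics/m8.png',np.hstack([crop(np.load('w5.npy'),290,195),crop(im,280,360)]))
E
```

```text
clock: 16.9
eef_pos: [0.5086, 0.269, 0.03]
tool_rot: [0.244, 0.97, -0.001, 0.003]
ft_force: [6.1, -5.3, -0.8]
grip_width: 0.0209
grasp_force: 58.6
[[0.5086 0.269  0.03  ]
 [0.5087 0.269  0.03  ]
 [0.5087 0.269  0.03  ]
 [0.5086 0.269  0.03  ]]
[-1.91570997e-02  9.84270373e-05 -3.49010187e-05]
[ 6.33290373 -5.36945536 -0.26061765]
```

View pics/m8.png

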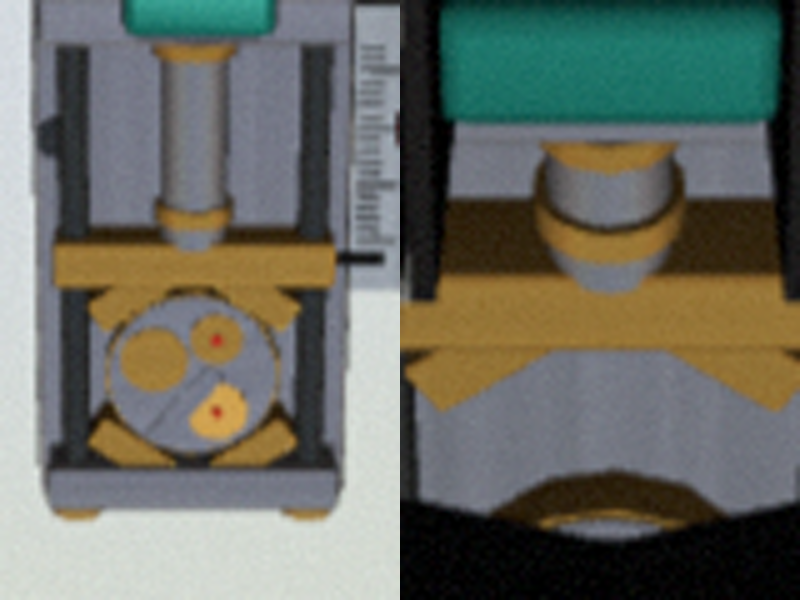

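```bash
python3 - <<'E'
from h import *
T=Ro.from_euler('z',1.08-np.pi/2).inv()
def mk(f):
    c=np.load(f);K,R,t=c['mtx'],c['R'],c['t'].ravel();o=-R.T@t
    def H(u,v,z):
        d=R.T@np.linalg.solve(K,[u,v,1]);return T.apply(o+d*(z-o[2])/d[2])
    return H
A,B=mk('w5c.npz'),mk('w8c.npz')
a=lambda x,y,z:A(290+x/5-.4,195+y/5-.4,z); b=lambda x,y,z:B(280+x/5-.4,360+y/5-.4,z)
ra,rb=a(193,296,.019),b(212,511,.019)
print("rim",ra,rb,"tab front edge z.06",a(200,36,.06),b(210,122,.06))
for z in(.02,.022,.024,.026,.028,.03):
    fa,fb=a(195,287,z),b(212,350,z); print(z,fa,fb,"slide rel rim",(fa-ra-fb+rb)[0],"abs",(fa-fb)[0],"thick",(a(195,287,z)-a(195,243,z))[0],(b(212,350,z)-b(212,275,z))[0],"width",(a(335,265,z)-a(54,265,z))[1])
E
```

```text
rim [0.39998834 0.47707142 0.019     ] [0.39913937 0.47745247 0.019     ] tab front edge z.06 [0.34508715 0.47729335 0.06      ] [0.32541536 0.47732407 0.06      ]
0.02 [0.39800269 0.47738476 0.02      ] [0.37998845 0.47746005 0.02      ] slide rel rim 0.017165273395860325 abs 0.018014244728763007 thick 0.007800745626629191 0.008070097814839694 width 0.04687466235391996
0.022 [0.39725834 0.47735286 0.022     ] [0.37813939 0.47745906 0.022     ] slide rel rim 0.01826998635114352 abs 0.0191189576840462 thick 0.007754774960517352 0.007964048221912823 width 0.046598424728016286
0.024 [0.396514   0.47732096 0.024     ] [0.37629032 0.47745807 0.024     ] slide rel rim 0.019374699306426657 abs 0.02022367063932934 thick 0.007708804294405458 0.007857998628986118 width 0.046322187102112555
0.026 [0.39576965 0.47728905 0.026     ] [0.37444126 0.47745707 0.026     ] slide rel rim 0.02047941226170974 abs 0.02132838359461242 thick 0.007662833628293508 0.0077519490360594134 width 0.046045949476208936
0.028 [0.3950253  0.47725715 0.028     ] [0.3725922  0.47745608 0.028     ] slide rel rim 0.021584125216993044 abs 0.022433096549895726 thick 0.007616862962181614 0.007645899443132487 width 0.04576971185030526
0.03 [0.39428095 0.47722524 0.03      ] [0.37074314 0.47745509 0.03      ] slide rel rim 0.022688838172276238 abs 0.02353780950517892 thick 0.0075708922960697755 0.007539849850205782 width 0.04549347422440153
```

```bash
python3 jog.py '[[[0, 0, 0], [0.0008, 0, 0], 0.018], [[0, 0, 0], [0.0016, 0, 0], 0.018], [[0, 0, 0], [0.0022, 0, 0], 0.018], [[0, 0, 0], [0.0022, 0, 0], 0.018], [[0, 0, 0], [0.0022, 0, 0], 0.018], [[0, 0, 0], [0.0022, 0, 0], 0.018], [[0, 0, 0], [0.0022, 0, 0], 0.018], [[0, 0, 0], [0.0022, 0, 0], 0.018]]'
python3 - <<'E'
from h import *
T=Ro.from_euler('z',1.08-np.pi/2).inv()
print(T.apply(bot.get_obs()["eef_pos"]-[.5255,.2599,.03]))
f=lambda n,x,y,w,h,W,H:cv2.resize(np.ascontiguousarray(bot.camera(n)[y:y+h,x:x+w,::-1]),(W,H),interpolation=2)
cv2.imwrite("pics/m9.png",np.hstack([f("scene",335,170,50,50,400,400),f("top",360,215,70,70,400,400)]))
E
```

```text
clock: 18.1
eef_pos: [0.5069, 0.27, 0.03]
tool_rot: [0.244, 0.97, -0.001, 0.003]
ft_force: [7.1, -6.6, -1.1]
grip_width: 0.0208
grasp_force: 58.6
[-2.11341785e-02  1.30296199e-04 -2.05830399e-05]
```

View pics/m9.png

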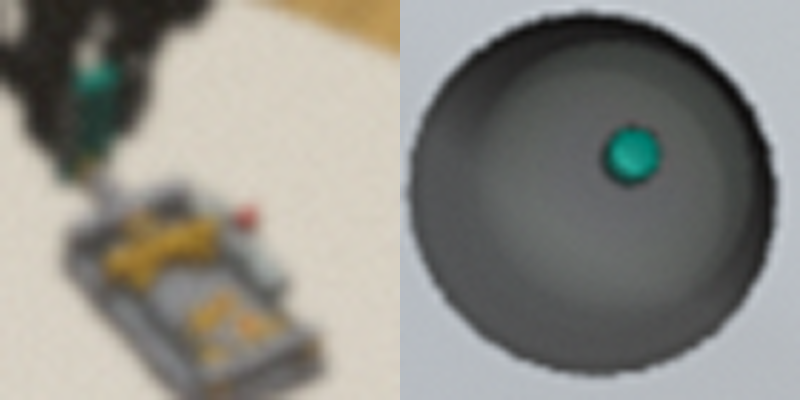

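The scene crop shows the brass jaw bar in line with the red rider at (245,217), and the movement is on its seat. The dome stands inside the pad. The measured opening of 21.1 mm matches the 21.2 mm target, so I'm handing in.

```bash
python3 -c "
from workcell import bot
print(bot.job_done())"
```

```text
the job is handed in; nothing more can be done
None
```

The dome stands released on the pad, and the gripper is holding the jaw open at about 21.1 mm with the pointer level with the rider; the job is handed in at 18 s, though the hand-in returned no verdict.

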